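Show where the stray hole punch belongs

TASK

An apprentice is tidying the leather bench and needs showing what goes where: point with the fingertips at the steel hole punch that was left lying on the cutting mat, then at the one empty hole in the wooden punch block where it belongs. Each time hold the fingertips just above it, two or three centimetres clear, and stay there for two seconds. Point at none of the other tools lying on the mat, touch nothing, and finish still pointing at the empty hole.

Things in the scene. Friction and masses are not known exactly. Their poses are not given: they have to be found in the camera images.
- stray_punch: the steel hole punch (leather drive punch) left lying on the green cutting mat: a plain dark hexagonal bar, 11 mm across the flats, whose last 34 mm narrow to a bright round 7 mm tube; 105 mm long, lying flat. Origin at the middle of its length, on its underside; x along its length, y across it, z up; its uppermost line is 11 mm above the origin
- empty_hole: the one empty hole of the wooden punch block, 15 mm in diameter, 55 mm deep, going straight down. Origin at the centre of its mouth, level with the block's top face, 68 mm above the bench top; z up
- block: fixed beech punch block, 60 x 250 x 65 mm (x, y, z), standing on the mat, with five equal holes in one row along its y axis, at y = -96, -48, 0, 48 and 96 mm; four hold a punch, one is empty. Origin at the centre of its underside, z up
- punch1: one of four steel hole punches standing in the block, exactly like the one left lying: hexagonal shank, 105 mm long, about 50 mm of it showing above the block's top face; origin at its lower tip, 55 mm below the block's top face, z up along it
- punch2: one of four steel hole punches standing in the block, exactly like the one left lying: hexagonal shank, 105 mm long, about 50 mm of it showing above the block's top face; origin at its lower tip, 55 mm below the block's top face, z up along it
- punch3: one of four steel hole punches standing in the block, exactly like the one left lying: hexagonal shank, 105 mm long, about 50 mm of it showing above the block's top face; origin at its lower tip, 55 mm below the block's top face, z up along it
- punch4: one of four steel hole punches standing in the block, exactly like the one left lying: hexagonal shank, 105 mm long, about 50 mm of it showing above the block's top face; origin at its lower tip, 55 mm below the block's top face, z up along it
- stitching_chisel: loose steel six-prong stitching chisel lying on the mat: 10 mm square bar that widens to a flat 32 mm wide comb; 111 mm long, 10 mm high; origin on its underside near mid length, x towards the comb. Not to be touched
- awl: loose scratch awl lying on the mat: turned wooden handle 28 mm thick and 66 mm long, brass ferrule, thin needle; 128 mm long in all; origin on its underside at mid length, x towards the needle. Not to be touched
- maul: loose poly maul standing on its head: white cylinder 60 mm in diameter, 85 mm high, dark wooden handle upwards, 221 mm high in all; origin under its centre. Not to be touched
- dye_bottle: loose small amber jar of dye, 48 mm in diameter, 90 mm high, white cap; origin under its centre. Not to be touched

How it is judged (in metres and radians):
On the way, in this order (a step that is already met when the one before it is completed fails the run):
1. the fingertips dwell just above the punch left lying (x of the grasp point in the frame of stray_punch between -0.055 and 0.055 m and y of the grasp point in the frame of stray_punch between -0.02 and 0.02 m and z of the grasp point in the frame of stray_punch between 0.011 and 0.086 m and contact force between the fingers and anything else below 0.5 N), for 1.5 s.
2. then they dwell just above the empty hole of the block (horizontal distance between the grasp point and empty_hole below 0.02 m and z of the grasp point in the frame of empty_hole between 0.005 and 0.075 m and contact force between the fingers and anything else below 0.5 N), for 1.5 s.
At the end, for the whole second after the job is handed in: Still pointing at the empty hole, touching nothing: the point between the finger pads within 20 mm sideways of the hole's centre and at most 75 mm above its mouth (fingertips up to about 55 mm above). Every punch and bystander at rest within 5 mm of where it started (all of step 2 and distance of each of stray_punch, punch1, punch2, punch3, punch4, stitching_chisel, awl, maul, dye_bottle from where it was at the start of the episode below 0.005 m and linear speed of each of stray_punch, punch1, punch2, punch3, punch4 below 0.02 m/s).
It fails at once if the fingertips point closely at the awl or the stitching chisel instead ((x of the grasp point in the frame of awl between -0.05 and 0.05 m and y of the grasp point in the frame of awl between -0.015 and 0.015 m and z of the grasp point in the frame of awl between 0 and 0.07 m) or (x of the grasp point in the frame of stitching_chisel between -0.05 and 0.05 m and y of the grasp point in the frame of stitching_chisel between -0.015 and 0.015 m and z of the grasp point in the frame of stitching_chisel between 0 and 0.07 m)).
It fails at once if the robot touches anything (contact force between any of the fingers, the arm and anything else above 0.5 N).
It fails at once if the lying punch is lifted or carried (height (world z) of stray_punch above 0.015 m or distance of stray_punch from where it was at the start of the episode above 0.01 m).
It fails at once if a standing punch or a bystander is disturbed (distance of any of punch1, punch2, punch3, punch4, stitching_chisel, awl, maul, dye_bottle from where it was at the start of the episode above 0.01 m).
It also fails if it takes over 42 s, if anything falls off the work surface, if the arm or the gripper's body presses on something with over 40 N, if the wrist force passes 120 N, or if a joint passes its speed limit or range.

ROBOT

A 6-joint arm with a two-finger parallel gripper is mounted at the origin on the work surface. World frame = base frame: x ahead of the robot, y to its left, z up, the work surface at z = 0. Lengths are in m, angles in degrees, forces in N, time in s.
With the tool pointing down it reaches from about 0.4 to 0.825 m from the base axis. Payload 7 kg.
Tool frame: the origin (TCP) lies at the very end of the fingers, on their centre line; the grasp point (between the pads) lies 19 mm behind it; z points along the fingers, y is the line along which they close (so a half turn about z gives the same grasp; the last joint's range is limited). The gripper opens to 88 mm and grips with 3 to 60 N. Pads are 19 mm wide; open, the fingers measure 130 mm over their backs; the gripper's body (78 mm by 193 mm) begins 47 mm behind the grasp point.
Start: joints at [90.59, 20.546, 0.682, 0, -70.136, -16.507], TCP at [0.185, 0.649, 0.227] pointing down, gripper open.
Joint ranges: [-176.03, 176.03], [-82.01, 121.73], [-58.28, 71.71], [-173.87, 95.51], [-174.79, -0.11], [-173.66, 173.66]. Speed limits (degrees/s): [136.94, 136.94, 172.46, 180, 180, 180].

INTERFACE

Orientations are given as [roll, pitch, yaw] about the fixed x, y, z axes, in that order (R = Rz(yaw) Ry(pitch) Rx(roll)).
In Python, from plant import ctrl gives the robot as it stands.
- The arm moves only by the tool carry_out, never from a script. Its argument "deltas" is a list that holds one entry, the list of rows, each a list of 5 numbers: the shift along the tool's x, y, z scaled (see below), then the turn about the tool's z scaled (see below), then the opening, from -1 (shut) to 1 (fully open). A call has 1 to 5 rows; each row is the pose to reach, as a shift and turn from the pose commanded when the call began, along the tool's axes at that moment, turning the shorter way round; what a row does not reach only later rows make up. The controller multiplies each number of a shift by 20 cm and each number of a turn by 2 pi rad. A row lasts 1/10 s, in which the tool goes at most 50 mm and 8.59 degrees, less where a joint would pass 70% of its speed; a pose out of reach is approached as far as the arm can. A call with a number of a shift or a turn outside -1 to 1 is refused whole. A call with a gripper value outside its range is refused whole. The fingers move at their own pace and stop on an object; the grip force is fixed at half the most. Time passes only in rows, so rows that repeat a pose let the fingers close. It gives the time, the measured TCP pose, the force, the opening and the grip force at its end, in the units of the state.
- ctrl.get_obs(): the state, without advancing time (a new reading comes with each control period).
- ctrl.snapshot(name): name is "scene" or "side" or "wrist"; returns a dict with "color" (480x640x3 uint8, red, green, blue), "camera_matrix" (3x3 intrinsics, pixels), "R" (3x3) and "t" (3): a world point X has camera coordinates R X + t. Camera axes: x right, y down, z forward; pixel columns grow to the right and rows downward; lengths in m; the calibration is good to about 2 mm. The wrist camera is an equidistant fisheye: a pixel r from the principal point sees the ray r / f radians off the axis. A picture is of the moment at which its call begins. There is no depth.
- ctrl.close_job(): hands the job in; it is judged then, once.
Trained networks look in a picture, given as the dict that the camera call returned (one of the last four; its "shot" number tells which), for a name from the list of things; names that differ only in an ending like _2 or _b are one class to them, and where a whole thing is asked for, a point or a joint stands for the part that bears it (a point fixed in the world has none). Each returns a list of dicts, best first, with "p" (0 to 1); they miss things now and then, are a little off and sometimes report something else, mostly with a low value. They report only what shows in the picture. A call takes as long as a camera call.
- ctrl.search_frame(picture, name): "centre" ([column, row] in pixels, amid what is visible of it).
- ctrl.silhouettes(picture, name): "mask" (480x640 bool, what is visible of it) and "centre" ([column, row] in pixels, amid what is visible of it).
- ctrl.spot_point(picture, name): "centre" ([column, row] in pixels: a listed point, or the origin of a listed thing).
The state is a dict: "clock": time; "joint_pos": joint angles; "qvel": joint speeds; "tau": joint torques, N m; "tool_pos": TCP position; "orientation": TCP orientation; "force": force on the tool from outside, world axes, zero at the start; "moment": the same for the moment, N m; "opening": finger opening in m; "gripper_force": force on a finger pad.
Only numpy, scipy, OpenCV 4.12 (cv2) and the standard library are available. Lean on these libraries where they do the work, as an engineer would, in place of code of your own. Each camera call takes 0.05 s, during which the arm holds its last target. There are 200 camera calls.

## Working session

There is one attempt and no reset: what is moved stays moved. The work goes in short steps, Python scripts to look and compute and a tool call to move; the robot and the scene stay as the last step left them, time stands still between calls to the robot, and variables do not carry over. Pictures are saved under pics/ and viewed, at most 10 in all, crops included, and the job is handed in when it is done.

Besides the shell and the picture viewer there is one more tool, called in YAML: its name, and indented under it one key for each argument. carry_out: Moves the arm, as the interface text tells. Its arguments: {"type":"object","properties":{"deltas":{"type":"array"}},"required":["deltas"]}

```bash
mkdir -p pics
cat > h.py <<'E'
import numpy as np, cv2
from plant import ctrl
def ray(s,px):
    K=np.array(s["camera_matrix"]);R=np.array(s["R"]);t=np.array(s["t"])
    d=np.linalg.inv(K)@[px[0],px[1],1]; return -R.T@t, R.T@d
def at_z(s,px,z):
    o,d=ray(s,px); return o+d*(z-o[2])/d[2]
def proj(s,X):
    c=np.array(s["R"])@X+s["t"]; q=np.array(s["camera_matrix"])@c; return q[:2]/q[2]
def save(s,n): cv2.imwrite(n,cv2.cvtColor(s["color"],cv2.COLOR_RGB2BGR))
E
python3 - <<'E'
from h import *
np.set_printoptions(precision=3,suppress=True)
for n in("scene","side"):
    s=ctrl.snapshot(n);save(s,f"pics/{n}.png")
    print(n,-np.array(s["R"]).T@s["t"])
    for nm,z in(("stray_punch",0.008),("empty_hole",.068),("block",.003),("stitching_chisel",.008),("awl",.015),("maul",.003),("dye_bottle",.003),("punch1",.1)):
        for f in (ctrl.spot_point,ctrl.search_frame):
            print(nm,f.__name__,[(np.round(r["centre"]),round(r["p"],2),at_z(s,r["centre"],z)) for r in f(s,nm)[:5]])
print(ctrl.get_obs())
E
```

```text
scene [0.92  0.55  0.654]
stray_punch call [(array([272., 309.]), 0.68, array([0.644, 0.002, 0.008]))]
stray_punch call [(array([274., 308.]), 0.74, array([0.639, 0.001, 0.008]))]
empty_hole call []
empty_hole call []
block call [(array([325., 256.]), 0.67, array([ 0.482, -0.064,  0.003]))]
block call [(array([328., 250.]), 0.6, array([ 0.466, -0.075,  0.003]))]
stitching_chisel call [(array([360., 422.]), 0.78, array([0.658, 0.264, 0.008]))]
stitching_chisel call [(array([363., 412.]), 0.79, array([0.645, 0.254, 0.008]))]
awl call []
awl call [(array([216., 231.]), 0.79, array([ 0.626, -0.254,  0.015]))]
maul call [(array([273., 184.]), 0.6, array([ 0.425, -0.356,  0.003]))]
maul call []
dye_bottle call [(array([499., 409.]), 0.88, array([0.478, 0.365, 0.003]))]
dye_bottle call [(array([506., 390.]), 0.95, array([0.443, 0.351, 0.003]))]
punch1 call []
punch1 call [(array([303., 200.]), 0.65, array([ 0.483, -0.134,  0.1  ])), (array([355., 253.]), 0.57, array([0.501, 0.053, 0.1  ])), (array([340., 239.]), 0.48, array([0.499, 0.007, 0.1  ])), (array([310., 210.]), 0.44, array([ 0.491,
[... 1271 characters left out ...]
y([334., 268.]), 0.56, array([ 0.474, -0.109,  0.1  ])), (array([302., 244.]), 0.55, array([ 0.477, -0.023,  0.1  ])), (array([352., 283.]), 0.55, array([ 0.467, -0.157,  0.1  ])), (array([188., 187.]), 0.19, array([0.436, 0.29 , 0.1  ]))]
{'clock': 1.7, 'joint_pos': array([ 90.589,  20.547,   0.683,   0.   , -70.136, -16.507]), 'qvel': array([ 0.032,  0.037, -0.005, -0.025, -0.01 ,  0.012]), 'tau': array([  0.002, -58.238,  29.329,   7.002,   0.013,  -0.   ]), 'tool_pos': array([0.185, 0.649, 0.227]), 'orientation': array([-180.   ,   -0.   ,  -15.917]), 'force': array([-0.143,  0.585,  0.797]), 'moment': array([-0.012,  0.012,  0.007]), 'gripper_force': 0.0, 'opening': 0.08747043704430468}
```

View pictures.

View pics/scene.png

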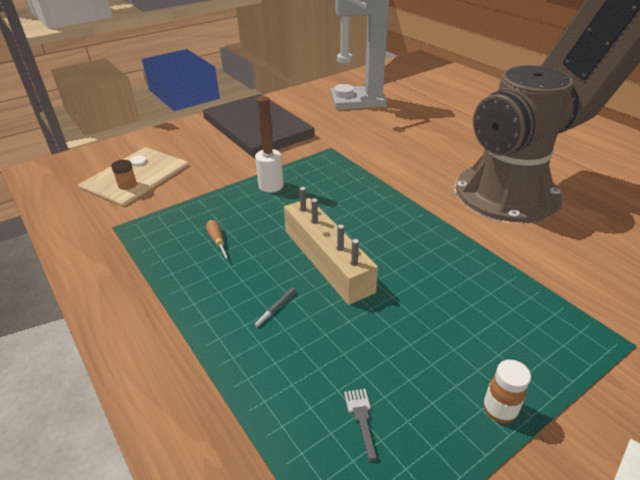

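View pics/side.png

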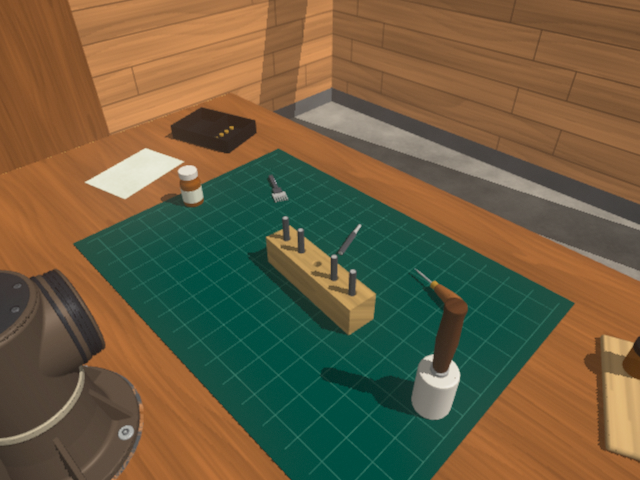

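The scene view shows the stray punch from (257,325) to (294,291). The block's empty hole is the middle of five, near (326,234) in scene and (319,263) in side. The chisel is near (360,420), the awl near (218,240), and the maul and dye jar are well away. I'll check these with a zoomed crop.

Run:
```python
from h import *
np.set_printoptions(precision=3,suppress=True)
a=cv2.imread("pics/scene.png")[170:340,240:400];b=cv2.imread("pics/side.png")[200:340,250:400]
a=cv2.resize(a,(480,510),interpolation=3);b=cv2.resize(b,None,fx=2,fy=2,interpolation=3)
o=np.zeros((510,780,3),np.uint8);o[:,:480]=a;o[:280,480:]=b
cv2.imwrite("pics/crop.png",o)
A=ctrl.snapshot("scene");B=ctrl.snapshot("side")
for s,h,e in((A,(326,234),[(257,325),(294,291)]),(B,(319,263),[(360,226),(341,252)])):
    print(at_z(s,h,.068),[at_z(s,p,.008) for p in e])
    m=ctrl.silhouettes(s,"stray_punch")[0];ys,xs=np.nonzero(m["mask"])
    P=np.array([at_z(s,p,.008) for p in zip(xs,ys)])[:,:2];c=P.mean(0);w,v=np.linalg.eigh(np.cov((P-c).T));q=(P-c)@v[:,1]
    print(c,v[:,1],q.min(),q.max(),c+v[:,1]*(q.min()+q.max())/2)
```

```text
[ 0.486 -0.053  0.068] [array([0.685, 0.018, 0.008]), array([ 0.588, -0.013,  0.008])]
[ 0.633 -0.003] [-0.947 -0.321] -0.054462069787359096 0.05009410088473373 [ 0.636 -0.003]
[ 0.489 -0.057  0.068] [array([0.686, 0.012, 0.008]), array([ 0.592, -0.019,  0.008])]
[ 0.627 -0.007] [-0.944 -0.329] -0.060967451505359586 0.04408417524933609 [ 0.635 -0.004]
```

View pics/crop.png

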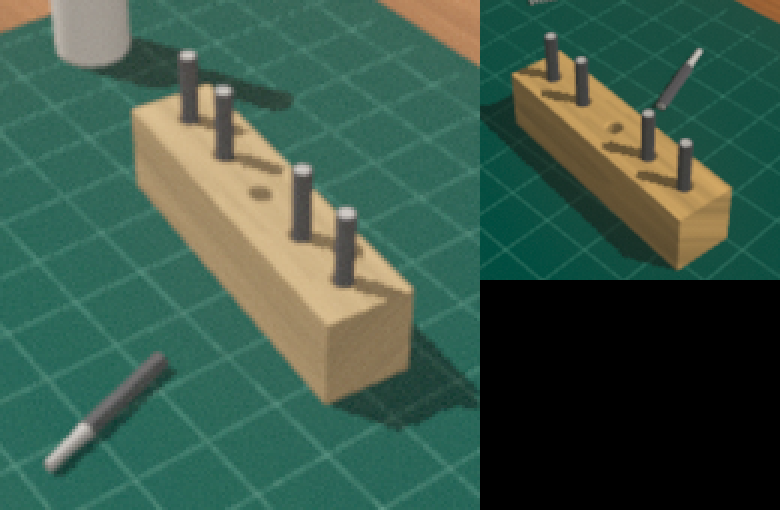

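The crop confirms the middle hole is empty, at scene (326.7,234.3) and side (317,263.5). The lying bar is dark hex with a bright tip. Next, the row direction and hole from the shank bases, and the move numbers.

Run:
```python
from h import *
np.set_printoptions(precision=3,suppress=True)
A=ctrl.snapshot("scene");B=ctrl.snapshot("side")
a=[at_z(A,(240+x/3,170+y/3),.068) for x,y in((189,122),(225,158),(260,193),(301,240),(345,284))]
b=[at_z(B,(250+(x-480)/2,200+y/2),.068) for x,y in((685,189),(648,158),(614,127),(583,104),(553,79))]
print(np.array(a),np.array(b))
o=ctrl.get_obs();from scipy.spatial.transform import Rotation as Ro
R=Ro.from_euler("xyz",o["orientation"],degrees=True).as_matrix()
for T in([.637,-.002,.2],[.637,-.002,.044]): print((R.T@(np.array(T)-o["tool_pos"]))/.2)
print(o["clock"])
```

```text
[[ 0.478 -0.142  0.068]
 [ 0.482 -0.095  0.068]
 [ 0.485 -0.051  0.068]
 [ 0.493  0.001  0.068]
 [ 0.496  0.048  0.068]] [[ 0.473 -0.155  0.068]
 [ 0.478 -0.106  0.068]
 [ 0.485 -0.056  0.068]
 [ 0.487 -0.012  0.068]
 [ 0.492  0.037  0.068]]
[3.066 2.511 0.133]
[3.066 2.511 0.913]
2.0
```

carry_out:
  deltas:
    - [[0.19, 0.156, 0, 0, -1], [0.38, 0.312, 0, 0, -1], [0.57, 0.468, 0, 0, -1], [0.76, 0.624, 0, 0, -1], [0.95, 0.78, 0, 0, -1]]

```text
clock: 2.5
tool_pos: [0.3258, 0.4453, 0.2268]
orientation: [-180.0, -0.0, -15.9]
force: [1.8, -0.3, 0.4]
opening: 0.0533
gripper_force: 0.0
```

carry_out:
  deltas:
    - [[0.19, 0.156, 0, 0, -1], [0.38, 0.312, 0, 0, -1], [0.57, 0.468, 0, 0, -1], [0.76, 0.624, 0, 0, -1], [0.95, 0.78, 0, 0, -1]]

```text
clock: 3.0
tool_pos: [0.4658, 0.2431, 0.227]
orientation: [-180.0, -0.0, -15.9]
force: [1.6, 0.3, -0.3]
opening: 0.0131
gripper_force: 0.0
```

carry_out:
  deltas:
    - [[0.19, 0.156, 0, 0.022, -1], [0.38, 0.312, 0, 0.044, -1], [0.57, 0.468, 0, 0.066, -1], [0.76, 0.624, 0, 0.088, -1], [0.95, 0.78, 0, 0.11, -1]]

```text
clock: 3.5
tool_pos: [0.6059, 0.0409, 0.2269]
orientation: [-180.0, -0.0, -55.8]
force: [1.1, 0.9, -0.3]
opening: 0.0004
gripper_force: 0.0
```

carry_out:
  deltas:
    - [[0, 0, 0, 0.022, -1], [0, 0, 0, 0.044, -1], [0, 0, 0, 0.066, -1], [0, 0, 0, 0.088, -1], [0, 0, 0, 0.11, -1]]

```text
clock: 4.0
tool_pos: [0.6049, 0.0426, 0.2266]
orientation: [-180.0, -0.0, -95.5]
force: [-0.6, 0.0, 0.0]
opening: 0.0003
gripper_force: 0.0
```

carry_out:
  deltas:
    - [[0, 0, 0, 0, -1], [0, 0, 0, 0, -1]]

```text
clock: 4.2
tool_pos: [0.6049, 0.0427, 0.2266]
orientation: [-180.0, 0.0, -94.9]
force: [-0.1, -0.2, -0.8]
opening: 0.0006
gripper_force: 0.0
```

carry_out:
  deltas:
    - [[0.11, -0.09, 0, 0, -1], [0.21, -0.18, 0.1, 0, -1], [0.21, -0.18, 0.25, 0, -1], [0.21, -0.18, 0.4, 0, -1], [0.21, -0.18, 0.55, 0, -1]]

```text
clock: 4.7
tool_pos: [0.6371, -0.0026, 0.1156]
orientation: [-180.0, 0.0, -94.9]
force: [0.3, -1.2, 0.5]
opening: 0.0001
gripper_force: 0.0
```

Run:
```python
from h import *
A=ctrl.snapshot("scene");W=ctrl.snapshot("wrist");
o=np.zeros((300,800,3),np.uint8)
for i,s in enumerate((A,W)): o[:,400*i:400*i+400]=cv2.resize(s["color"][:,:,::-1],(400,300),interpolation=cv2.INTER_AREA)
cv2.imwrite("pics/p2.png",o)
print(ctrl.get_obs()["tool_pos"])
# stray centre from wrist fisheye
K=np.array(W["camera_matrix"]);R=np.array(W["R"]);t=np.array(W["t"])
for f in(ctrl.spot_point,):
  for nm,z in(("stray_punch",.006),("empty_hole",.068)):
    for r in f(W,nm)[:2]:
      u=(np.array(r["centre"])-K[:2,2])/K[0,0];th=np.linalg.norm(u)
      d=R.T@np.r_[np.sin(th)*u/th,np.cos(th)];c=-R.T@t
      print(nm,r["p"],r["centre"],c+d*(z-c[2])/d[2])
```

```text
[ 0.63418112 -0.002866    0.11223586]
stray_punch 0.59 [315.2, 237.3] [ 0.63781525 -0.00126738  0.006     ]
```

View pics/p2.png

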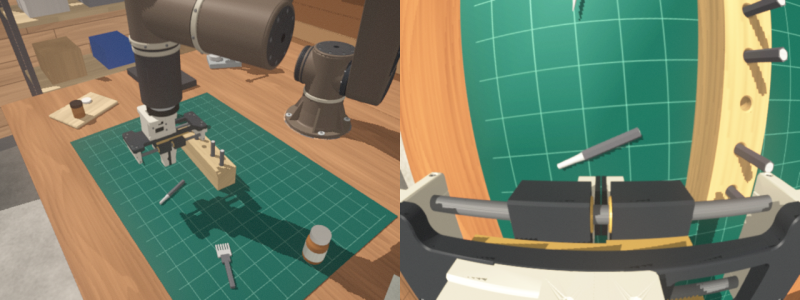

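Scene view: the gripper hangs over the stray punch at about (172,190) in the half-size picture. The wrist camera puts the punch at (0.638,-0.001), which agrees with my estimate, so I'm descending and holding.

carry_out:
  deltas:
    - [[0, 0, 0.12, 0, -1], [0, 0, 0.24, 0, -1], [0, 0, 0.34, 0, -1], [0, 0, 0.35, 0, -1], [0, 0, 0.35, 0, -1]]

```text
clock: 5.4
tool_pos: [0.6381, -0.0021, 0.0482]
orientation: [-179.9, 0.0, -95.0]
force: [-0.3, -0.2, 1.2]
opening: -0.0
gripper_force: 0.0
```

carry_out:
  deltas:
    - [[0, 0, 0, 0, -1], [0, 0, 0, 0, -1], [0, 0, 0, 0, -1], [0, 0, 0, 0, -1], [0, 0, 0, 0, -1]]

```text
clock: 5.9
tool_pos: [0.6371, -0.0023, 0.0468]
orientation: [-180.0, 0.0, -95.1]
force: [1.2, 0.6, -0.6]
opening: 0.0007
gripper_force: 0.0
```

carry_out:
  deltas:
    - [[0, 0, 0, 0, -1], [0, 0, 0, 0, -1], [0, 0, 0, 0, -1], [0, 0, 0, 0, -1], [0, 0, 0, 0, -1]]

```text
clock: 6.4
tool_pos: [0.637, -0.0023, 0.0465]
orientation: [180.0, -0.0, -95.1]
force: [0.1, -0.8, -0.2]
opening: 0.0004
gripper_force: 0.0
```

carry_out:
  deltas:
    - [[0, 0, 0, 0, -1], [0, 0, 0, 0, -1], [0, 0, 0, 0, -1], [0, 0, 0, 0, -1], [0, 0, 0, 0, -1]]

```text
clock: 6.9
tool_pos: [0.637, -0.0023, 0.0466]
orientation: [180.0, -0.0, -95.1]
force: [0.3, -0.8, 0.3]
opening: 0.0004
gripper_force: 0.0
```

carry_out:
  deltas:
    - [[0, 0, 0, 0, -1], [0, 0, 0, 0, -1], [0, 0, 0, 0, -1], [0, 0, 0, 0, -1], [0, 0, 0, 0, -1]]

```text
clock: 7.4
tool_pos: [0.637, -0.0023, 0.0465]
orientation: [-180.0, 0.0, -95.1]
force: [-0.1, 0.3, 0.8]
opening: 0.0003
gripper_force: 0.0
```

Run:
```python
from h import *
A=ctrl.snapshot("scene");B=ctrl.snapshot("side")
o=np.zeros((300,800,3),np.uint8)
for i,s in enumerate((A,B)): o[:,400*i:400*i+400]=cv2.resize(s["color"][130:370,170:490,::-1],(400,300))
cv2.imwrite("pics/p3.png",o);print(ctrl.get_obs()["tool_pos"])
```

```text
[ 0.63703389 -0.00231707  0.04654726]
```

View pics/p3.png

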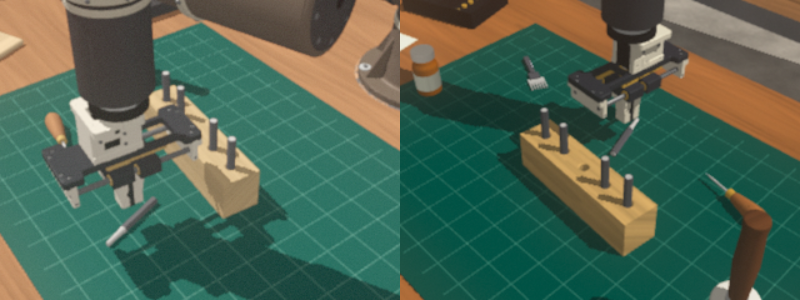

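Both views show the closed fingertips hovering just above the stray punch (about (130,210) left half, (632,122) right half). They're about 32 mm up, so I'll drop a little and hold two full seconds, then rise and cross to the hole.

carry_out:
  deltas:
    - [[0, 0, 0.02, 0, -1], [0, 0, 0.04, 0, -1], [0, 0, 0.04, 0, -1], [0, 0, 0.04, 0, -1], [0, 0, 0.04, 0, -1]]

```text
clock: 8.0
tool_pos: [0.6371, -0.0023, 0.0386]
orientation: [180.0, -0.0, -95.1]
force: [0.7, -0.4, 0.3]
opening: 0.0003
gripper_force: 0.0
```

carry_out:
  deltas:
    - [[0, 0, 0, 0, -1], [0, 0, 0, 0, -1], [0, 0, 0, 0, -1], [0, 0, 0, 0, -1], [0, 0, 0, 0, -1]]

```text
clock: 8.5
tool_pos: [0.637, -0.0023, 0.0386]
orientation: [-180.0, 0.0, -95.1]
force: [-0.2, 0.8, -0.1]
opening: 0.0003
gripper_force: 0.0
```

carry_out:
  deltas:
    - [[0, 0, 0, 0, -1], [0, 0, 0, 0, -1], [0, 0, 0, 0, -1], [0, 0, 0, 0, -1], [0, 0, 0, 0, -1]]

```text
clock: 9.0
tool_pos: [0.6371, -0.0023, 0.0386]
orientation: [-180.0, 0.0, -95.1]
force: [0.5, -0.8, -0.1]
opening: 0.0006
gripper_force: 0.0
```

carry_out:
  deltas:
    - [[0, 0, 0, 0, -1], [0, 0, 0, 0, -1], [0, 0, 0, 0, -1], [0, 0, 0, 0, -1], [0, 0, 0, 0, -1]]

```text
clock: 9.5
tool_pos: [0.6371, -0.0023, 0.0386]
orientation: [-180.0, 0.0, -95.1]
force: [-0.1, 0.1, 0.2]
opening: 0.0004
gripper_force: 0.0
```

carry_out:
  deltas:
    - [[0, 0, 0, 0, -1], [0, 0, 0, 0, -1], [0, 0, 0, 0, -1], [0, 0, 0, 0, -1], [0, 0, 0, 0, -1]]

```text
clock: 10.0
tool_pos: [0.637, -0.0023, 0.0385]
orientation: [180.0, -0.0, -95.1]
force: [0.0, 0.7, -0.2]
opening: 0.0004
gripper_force: 0.0
```

carry_out:
  deltas:
    - [[0, 0, -0.15, 0, -1], [0, 0, -0.35, 0, -1], [0, 0, -0.55, 0, -1], [0, 0, -0.75, 0, -1], [0, 0, -0.75, 0, -1]]

```text
clock: 10.5
tool_pos: [0.6403, -0.0021, 0.1955]
orientation: [-179.4, 0.1, -95.1]
force: [0.3, 0.5, -0.3]
opening: 0.0004
gripper_force: 0.0
```

carry_out:
  deltas:
    - [[0.08, 0.17, 0, 0, -1], [0.16, 0.35, 0, 0, -1], [0.24, 0.53, 0, 0, -1], [0.31, 0.68, 0, 0, -1], [0.33, 0.73, 0, 0, -1]]

```text
clock: 11.0
tool_pos: [0.4829, -0.0559, 0.1887]
orientation: [180.0, 0.0, -95.2]
force: [0.5, 0.4, 0.3]
opening: 0.0008
gripper_force: 0.0
```

carry_out:
  deltas:
    - [[0, 0, 0, 0, -1], [0, 0, 0, 0, -1]]

```text
clock: 11.2
tool_pos: [0.4866, -0.0548, 0.189]
orientation: [-179.9, 0.0, -95.1]
force: [-0.8, 0.1, -0.7]
opening: 0.0004
gripper_force: 0.0
```

Run:
```python
from h import *
W=ctrl.snapshot("wrist");save(W,"pics/w4.png")
print(ctrl.get_obs()["tool_pos"],ctrl.spot_point(W,"empty_hole"))
```

```text
[ 0.48677337 -0.05475663  0.18873409] []
```

View pics/w4.png

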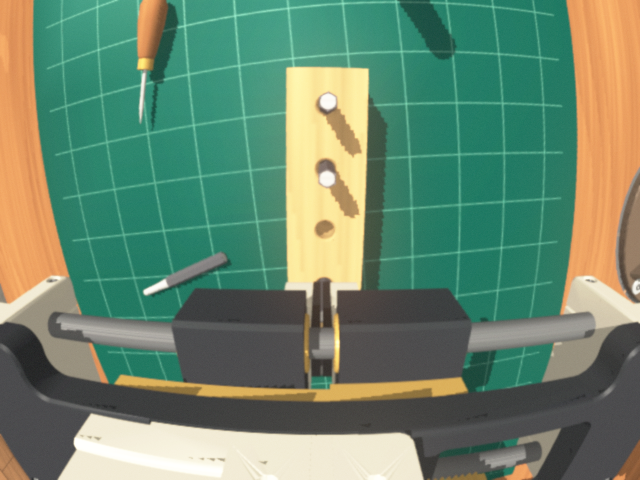

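The wrist view shows the empty hole at about (325,229), with the fingers lined up on the row and punches at (327,102) and (327,175). I'll compute the hole's position and project the TCP.

Run:
```python
from h import *
W=ctrl.snapshot("wrist")
K=np.array(W["camera_matrix"]);R=np.array(W["R"]);t=np.array(W["t"]);c=-R.T@t
print(K,c,R[2])
for p,z in(((325,229),.068),((327,102),.118),((327,177),.118)):
  u=(np.array(p)-K[:2,2])/K[0,0];th=np.linalg.norm(u)
  d=R.T@np.r_[np.sin(th)*u/th,np.cos(th)]; print(c+d*(z-c[2])/d[2])
```

```text
[[371.64829954   0.         321.19490781]
 [  0.         371.64829954 236.64246049]
 [  0.           0.           1.        ]] [ 0.47999619 -0.13418262  0.34801414] [ 0.02492798  0.29350832 -0.95563145]
[ 0.48377497 -0.05415682  0.068     ]
[ 0.47490838 -0.14837064  0.118     ]
[ 0.47895461 -0.10189933  0.118     ]
```

Three views agree on the hole at (0.485,-0.054), so I'm descending between the punches.

carry_out:
  deltas:
    - [[0, 0.01, 0.1, 0, -1], [0, 0.01, 0.2, 0, -1], [0, 0.01, 0.3, 0, -1], [0, 0.01, 0.4, 0, -1], [0, 0.01, 0.46, 0, -1]]

```text
clock: 11.85
tool_pos: [0.4836, -0.0547, 0.0946]
orientation: [179.9, -0.0, -95.1]
force: [-0.2, 0.1, 0.2]
opening: 0.0005
gripper_force: 0.0
```

carry_out:
  deltas:
    - [[0, 0, 0, 0, -1], [0, 0, 0, 0, -1], [0, 0, 0, 0, -1], [0, 0, 0, 0, -1], [0, 0, 0, 0, -1]]

```text
clock: 12.35
tool_pos: [0.4841, -0.0547, 0.0972]
orientation: [-179.9, 0.0, -95.1]
force: [0.3, -0.5, -0.6]
opening: 0.0007
gripper_force: 0.0
```

carry_out:
  deltas:
    - [[0, 0, 0, 0, -1], [0, 0, 0, 0, -1], [0, 0, 0, 0, -1], [0, 0, 0, 0, -1], [0, 0, 0, 0, -1]]

```text
clock: 12.85
tool_pos: [0.4837, -0.0549, 0.0966]
orientation: [180.0, -0.0, -95.1]
force: [0.4, -0.0, -0.2]
opening: 0.0003
gripper_force: 0.0
```

carry_out:
  deltas:
    - [[0, 0, 0, 0, -1], [0, 0, 0, 0, -1], [0, 0, 0, 0, -1], [0, 0, 0, 0, -1], [0, 0, 0, 0, -1]]

```text
clock: 13.35
tool_pos: [0.4838, -0.0549, 0.0966]
orientation: [-180.0, 0.0, -95.1]
force: [0.0, 0.6, 0.3]
opening: 0.0003
gripper_force: 0.0
```

carry_out:
  deltas:
    - [[0, 0, 0, 0, -1], [0, 0, 0, 0, -1], [0, 0, 0, 0, -1], [0, 0, 0, 0, -1], [0, 0, 0, 0, -1]]

```text
clock: 13.85
tool_pos: [0.4837, -0.0549, 0.0966]
orientation: [-180.0, 0.0, -95.1]
force: [-0.5, 0.1, 0.2]
opening: 0.0005
gripper_force: 0.0
```

Run:
```python
from h import *
A=ctrl.snapshot("scene");B=ctrl.snapshot("side")
o=np.zeros((300,800,3),np.uint8)
for i,s in enumerate((A,B)): o[:,400*i:400*i+400]=cv2.resize(s["color"][130:370,170:490,::-1],(400,300))
cv2.imwrite("pics/p5.png",o);print(ctrl.get_obs()["tool_pos"])
```

```text
[ 0.4837201  -0.05484786  0.09654589]
```

View pics/p5.png

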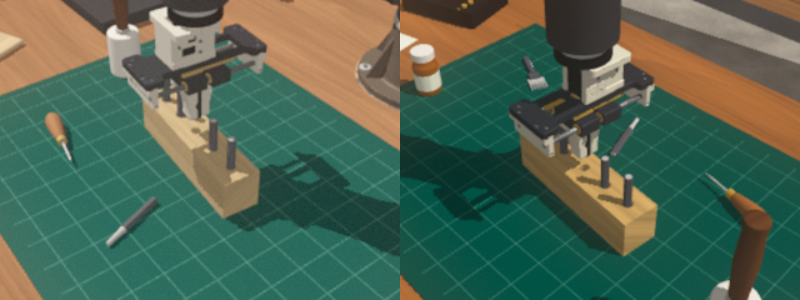

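The fingertips hover over the middle hole (left half about (198,115), right half about (588,155)). Every punch and bystander is where it was, so I'm holding a touch longer and handing in.

carry_out:
  deltas:
    - [[0, 0, 0, 0, -1], [0, 0, 0, 0, -1], [0, 0, 0, 0, -1], [0, 0, 0, 0, -1], [0, 0, 0, 0, -1]]

```text
clock: 14.45
tool_pos: [0.4837, -0.0548, 0.0966]
orientation: [180.0, 0.0, -95.1]
force: [0.2, -0.1, -0.4]
opening: 0.0007
gripper_force: 0.0
```

```bash
python3 -c "
from plant import ctrl
print(ctrl.close_job())"
```

```text
the job is handed in; nothing more can be done
None
```

I pointed at the stray punch, then at the empty middle hole, about 2.5 cm above each for at least two seconds, saw no sign of contact, and handed in at about 14.5 s still over the hole; the hand-in returned no verdict.

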